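# Show the full staple carton to the stock reader

### The arm

A 6-joint arm with a two-finger parallel gripper is mounted at the origin on the work surface; the furniture and walls round the work are solid. World frame = base frame: x ahead of the robot, y to its left, z up, the work surface at z = 0. Lengths are in m, angles in rad, forces in N, time in s.
With the tool pointing down it reaches from about 0.35 to 0.975 m from the base axis. Payload 4.9 kg.
Tool frame: the origin (TCP) lies on the mounting face of the last link; the fingertips stand 173 mm ahead of it and the grasp point (between the pads) lies 155 mm ahead of it (tcp_to_grasp is the distance from the TCP to the grasp point, in m); z points along the fingers, y is the line along which they close (so a half turn about z gives the same grasp; the last joint's range is limited). The gripper opens to 85 mm and grips with 20 to 120 N. Pads are 22 mm wide; open, the fingers measure 114 mm over their backs; the gripper's body (76 mm by 85 mm) begins 54 mm behind the grasp point. The pads swing forward as they close: fully open they stand 13 mm farther back than shut.
Start: joints at [1.027, 0.053, 1.613, -0, 1.476, -0.119], TCP at [0.258, 0.569, 0.405] pointing down, gripper open.
Joint ranges: [-3.01, 3.01], [-1.01, 2.22], [0.06, 2.58], [-1.02, 4.17], [0.09, 2.62], [-3.14, 3.14]. Speed limits (rad/s): [2.57, 2.57, 3.14, 3.14, 3.14, 3.14].

### API

Orientations are given as a rotation vector (axis times angle).
In Python, from station import get_obs, get_image, calibration, finish_job, tcp_to_grasp gives the robot as it stands. The module is installed in compiled form; this text tells all that it offers.
- The arm moves only by the tool arm_command, never from a script. Its argument "plan" is a list that holds one entry, the list of rows, each a list of 6 numbers: the shift along the tool's x, y, z in cm, then the turn, a rotation vector about the tool's x, y, z in rad. A call has 1 to 12 rows; each row is the pose to reach, as a shift and turn from the pose commanded when the call began, along the tool's axes at that moment; what a row does not reach only later rows make up. A row lasts 1/12 s, in which the tool goes at most 41.7 mm and 7.16 degrees, less where a joint would pass 70% of its speed; a pose out of reach is approached as far as the arm can. A call with a gripper value outside its range is refused whole. "gripper" is the closure, from -1 (fully open) to 1 (shut), set as the call begins (left out, the last holds). The fingers move at their own pace and stop on an object; "force" is the grip in N (left out, the last holds). Time passes only in rows, so rows that repeat a pose let the fingers close. It gives the time, the measured TCP pose, the force, the opening and the grip force at its end, in the units of the state.
- get_obs(): the state, without advancing time (a new reading comes with each control period).
- get_image(name): name is "scene" or "side" or "wrist"; returns (picture, depth): 480x640x3 uint8, blue, green, red; 480x640 float32, m along the optical axis (not along the pixel's ray), 0 where there is no reading.
- calibration(name): a dict with "fx", "fy", "cx", "cy" (pixels), "pose" (4x4, takes a point from camera to world coordinates). Camera axes: x right, y up, looking along -z (the intrinsics and any distortion apply to the point x, -y, -z); pixel columns grow to the right and rows downward; lengths in m; the calibration is good to about 2 mm. The wrist camera is an equidistant fisheye: a pixel r from the principal point sees the ray r / f radians off the axis. A picture is of the moment at which its call begins: read the wrist's pose just before it. calibration takes no time and is no camera call; for the wrist camera it gives the pose at the moment of the call.
- finish_job(): hands the job in; it is judged then, once.
The state is a dict: "t": time; "q": joint angles; "dq": joint speeds; "effort": joint torques, N m; "tool_pos": TCP position; "tool_rot": TCP orientation; "contact_force": force on the tool from outside, world axes, zero at the start; "wrist_torque": the same for the moment, N m; "opening": finger opening in m; "grip_force": force on a finger pad.
Only numpy, scipy, OpenCV 4.12 (cv2) and the standard library are available. Lean on these libraries where they do the work, as an engineer would, in place of code of your own. Each camera call takes 0.05 s, during which the arm holds its last target. There are 200 camera calls.

### The job

Press the small black-ended lever on the grey stock reader all the way down, which swings the shutter off its window. Two like cartons of staples stand on the plywood board, one full and one partly used: lift first the left one (as the robot sees it) and then the right one straight up, a good 5 cm clear of the board, hold each still for about a second and feel which is heavier, setting each back flat on the board before taking up another; whichever is lighter must end on the board, let go. Finish still holding the heavier carton level and still in the air in front of the window, one narrow end pointing squarely at the glass from about 3 cm away and centred on it sideways and in height, touching nothing but the gripper; disturb none of the other things.

Things in the scene. Friction and masses are not known exactly. Their poses are not given: they have to be found in the camera images.
- reader: Stock reader, a grey upright box 50 x 85 x 115 mm on a 64 x 110 mm dark foot plate, fixed to the bench. Origin: centre of its underside, on the bench. Its front face, with the window, lies 25 mm from the origin and looks along its own -x; its y points to its lever side; z is up. (A tall fixed lever press stands on the bench farther left, about 0.42 m ahead of the robot and 0.56 m to its left, taller than 0.25 m: go round it.)
- window (a point): Centre of the front glass of the reader's round window (26 mm across), 70 mm above the bench; axes as the reader's. A carton is presented with its centre straight in front of it (the reader's -x), 80 to 90 mm away, and 70 mm above the bench.
- shutter (a joint): Angle of the rocking shutter lever on the reader's front, rad. 0: lever end up about 29 degrees above level, shutter disc over the window; it grows as the lever end is pressed down, to its stop at 0.9 (lever end about 23 degrees below level, window clear). It counts as down above 0.75. It turns about the reader's x axis through a pivot 30 mm to the +y side of the window and 85 mm above the bench; friction holds it wherever it is left; about 1 to 2 N at its end moves it.
- lever_tip (a point): Top middle of the black pad (22 x 26 x 6 mm) at the lever's end, 77 mm from the pivot, beyond the reader's +y side and 7 mm in front of its front face: about 124 mm above the bench at joint 0, about 58 mm at 0.9. Its y axis, seen at joint 0, is the reader's y; it tilts with the lever.
- board: Plywood packing board 140 x 300 x 12 mm lying fixed on the bench. Origin: centre of its underside; its long side runs along its y (towards the robot's left), z up; its top is 12 mm above the bench. The left carton stands on its +y half, the right one on its -y half, centres about 160 mm apart.
- carton_a: Closed blue carton of staples 55 x 110 x 34 mm, standing flat on the board, on either half. Origin: centre of its underside; its long side runs along its y. Weight unknown, 0.13 to 0.6 kg; the full carton is at least 0.25 kg heavier than the other; which of the two it is changes each time. Looks the same as carton_b.
- carton_b: The other blue carton of staples, 55 x 110 x 34 mm, same looks, origin and axes as carton_a; weight unknown, 0.13 to 0.6 kg.
- spool: Beige thread spool standing on the bench, 38 mm across, 62 mm tall; not to be disturbed. Origin: centre of its underside.
- sanding_block: Wooden sanding block 60 x 96 x 32 mm on the bench; not to be disturbed. Origin: centre of its underside.
Not all that is in view belongs to the job. Leave any purple or red look-alike of the carton_b alone.

How it is judged:
By the outcome, as a careful person would: the job done as asked, in the order asked, and still so for the second after the job is handed in, while the arm keeps its last pose, push and grip.
It also fails if it takes over 72 s, if anything falls off the work surface, if the arm or the gripper's body presses on something with over 40 N, if the wrist force passes 120 N, or if a joint passes its speed limit or range.

## Working session

There is one attempt and no reset: what is moved stays moved. The work goes in short steps, Python scripts to look and compute and a tool call to move; the robot and the scene stay as the last step left them, time stands still between calls to the robot, and variables do not carry over. Pictures are saved under pics/ and viewed, at most 12 in all, crops included, and the job is handed in when it is done.

Besides the shell and the picture viewer there is one more tool, called as a command line: name --argument value ..., lists and objects as JSON in quotes. arm_command: Moves the arm, as the interface text tells. Its arguments: {"type":"object","properties":{"plan":{"type":"array"},"gripper":{"type":"number"},"force":{"type":"number"}},"required":["plan"]}

```bash
mkdir -p pics; python3 - <<'E'
from station import *
import cv2,numpy as np
print(get_obs())
for n in ["scene","side"]:
    im,d=get_image(n); cv2.imwrite(f"pics/{n}0.png",im); np.savez(f"{n}0.npz",im=im,d=d)
    c=calibration(n); print(n,c)
print(tcp_to_grasp if not callable(tcp_to_grasp) else tcp_to_grasp())
E
```

```text
{'t': 0.0, 'q': array([ 1.02700532e+00,  5.33465641e-02,  1.61431673e+00,  2.13245572e-05,
        1.47598854e+00, -1.19008781e-01]), 'dq': array([ 1.15701662e-03,  1.79267161e-03, -1.59840464e-03, -1.59563725e-03,
       -1.92660930e-03, -2.08718784e-05]), 'effort': array([-7.11772336e-04, -3.93674898e+01, -3.70174992e+01, -2.16564149e-04,
        7.06241568e-03,  1.18160193e-05]), 'tool_pos': array([0.25743586, 0.56921734, 0.40345545]), 'tool_rot': array([-6.62098448e-01, -3.07032335e+00,  3.04704403e-03]), 'contact_force': array([ 0.58495777, -0.05209858, -0.60688983]), 'wrist_torque': array([ 0.01150126, -0.01579545, -0.0101931 ]), 'grip_force': 0.0, 'opening': 0.08538932312556027}
scene {'fx': 512.4272248311579, 'fy': 512.4272248311579, 'cx': 319.3435737791549, 'cy': 250.88349821138038, 'pose': array([[ 0.78462016,  0.29831272, -0.5434894 , -0.26432349],
       [-0.61981053,  0.39773194, -0.67649406, -1.09432185],
       [ 0.01435631,  0.86765133,  0.49696586,  0.76231877],
       [ 0.        ,  0.        ,  0.        ,  1.        ]])}
side {'fx': 599.198550788056, 'fy': 599.198550788056, 'cx': 317.78298214815885, 'cy': 249.24122767671932, 'pose': array([[-0.99856788,  0.04756839, -0.02448336,  0.40273919],
       [-0.050215  , -0.67547998,  0.73566654,  1.14271016],
       [ 0.01845645,  0.73584241,  0.67690125,  1.33814824],
       [ 0.        ,  0.        ,  0.        ,  1.        ]])}
0.1547
```

View pics/scene0.png

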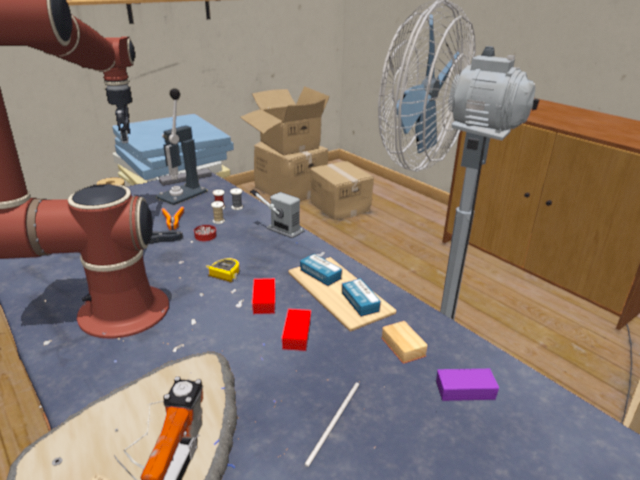

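View pics/side0.png

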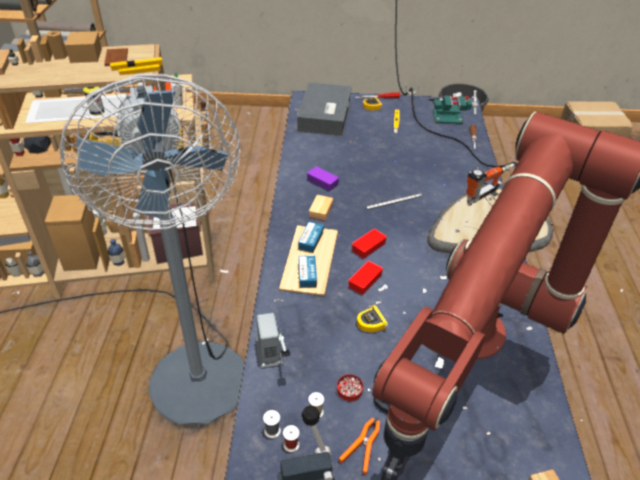

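The cartons are the blue boxes: left at scene (321,268) / side (307,271), right at scene (361,296) / side (311,237). The red and purple boxes are look-alikes. The reader is at scene (285,213) / side (268,338), with its lever toward side (282,378). Next I'll measure from depth.

```bash
cat > h.py <<'E'
import numpy as np,cv2
from station import *
from scipy.spatial.transform import Rotation as R
def cloud(n,d):
    c=calibration(n); v,u=np.mgrid[:480,:640]
    p=np.stack([(u-c['cx'])/c['fx']*d,-(v-c['cy'])/c['fy']*d,-d],-1)
    return p@c['pose'][:3,:3].T+c['pose'][:3,3]
def rect(P):
    r=cv2.minAreaRect((P[:,:2]*1000).astype(np.float32)); return np.round(r[0],1),np.round(r[1],1),round(r[2],1)
E
python3 - <<'E'
from h import *
for n in ["side","scene"]:
    z=np.load(n+"0.npz"); im=z['im'];d=z['d'];P=cloud(n,d)
    hsv=cv2.cvtColor(im,cv2.COLOR_BGR2HSV)
    ok=(d>0)
    def comps(name,m,minA=40):
        k,l,s,c=cv2.connectedComponentsWithStats(m.astype(np.uint8))
        for i in range(1,k):
            if s[i,4]>minA:
                Q=P[l==i]; print(n,name,c[i].round(),s[i,4],rect(Q),'z',np.percentile(Q[:,2],[2,50,98]).round(3))
    box=ok&(P[...,0]>.25)&(P[...,0]<1.0)&(P[...,1]>-.5)&(P[...,1]<.75)
    comps('ctop',box&(P[...,2]>.040)&(P[...,2]<.053))
    comps('board',box&(P[...,2]>.008)&(P[...,2]<.018),300)
    comps('tall',box&(P[...,2]>.025)&(P[...,2]<.16))
    comps('rtop',box&(P[...,2]>.107)&(P[...,2]<.125),20)
s=cv2.resize(np.load("side0.npz")['im'][300:450,230:390],None,fx=4,fy=4,interpolation=cv2.INTER_CUBIC)
c=cv2.resize(np.load("scene0.npz")['im'][170:330,190:400],None,fx=3.7,fy=3.7,interpolation=cv2.INTER_CUBIC)
cv2.imwrite("pics/s1.png",s);cv2.imwrite("pics/c1.png",c)
E
```

```text
side ctop [310. 234.] 368 (array([ 477.6, -335.4]), array([118.2,  56.4]), 74.3) z [0.04  0.045 0.052]
side ctop [170. 240.] 50 (array([ 928.7, -274.2]), array([49.4, 34.2]), 11.9) z [0.041 0.047 0.053]
side ctop [307. 269.] 429 (array([ 478.2, -172. ]), array([ 54.9, 118.3]), 5.7) z [0.04  0.046 0.051]
side ctop [269. 353.] 56 (array([557.6, 158.3]), array([46. ,  9.9]), 10.3) z [0.04  0.047 0.053]
side board [309. 263.] 1447 (array([ 475. , -255.3]), array([307. , 142.5]), 83.8) z [0.008 0.012 0.017]
side tall [318. 210.] 143 (array([ 458.8, -477. ]), array([50.4, 61.4]), 83.2) z [0.026 0.032 0.04 ]
side tall [167. 217.] 75 (array([ 919.4, -284.9]), array([47.3, 24.7]), 58.6) z [0.121 0.137 0.152]
side tall [310. 236.] 486 (array([ 477.7, -337.2]), array([126.2,  57.4]), 75.0) z [0.027 0.044 0.052]
side tall [170. 237.] 278 (array([ 927.2, -276.9]), array([51.5, 45.5]), 18.7) z [0.028 0.06  0.099]
side tall [367. 241.] 392 (array([ 286.3, -330. ]), array([114.7,  61.7]), 45.8) z [0.026 0.033 0.04 ]
side tall [307. 270.] 527 (array([ 478.1, -172.1]), array([ 55.3, 118.2]), 5.5) z [0
[... 2750 characters left out ...]
ene tall [298. 323.] 694 (array([ 284. , -332.8]), array([114.1,  55.3]), 46.9) z [0.028 0.034 0.037]
scene tall [395. 329.] 271 (array([ 456.3, -484.7]), array([41.6, 60.9]), 78.6) z [0.026 0.032 0.035]
scene rtop [190. 162.] 61 (array([468.1, 568.3]), array([28.7, 43.5]), 68.3) z [0.108 0.116 0.125]
scene rtop [173. 168.] 38 (array([397.2, 554.9]), array([28.2, 38.9]), 7.4) z [0.107 0.116 0.125]
scene rtop [255. 192.] 48 (array([511. , 201.3]), array([22.9, 38. ]), 5.4) z [0.108 0.115 0.122]
scene rtop [285. 198.] 235 (array([565.4, 113.4]), array([59.9, 83.9]), 21.0) z [0.107 0.114 0.118]
scene rtop [464. 215.] 116 (array([ 914.7, -303.2]), array([84. , 31.1]), 78.9) z [0.107 0.116 0.124]
```

View pics/s1.png

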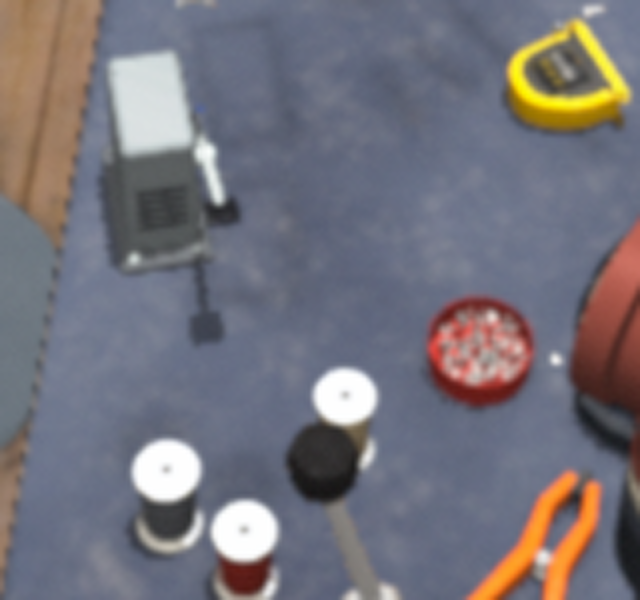

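View pics/c1.png

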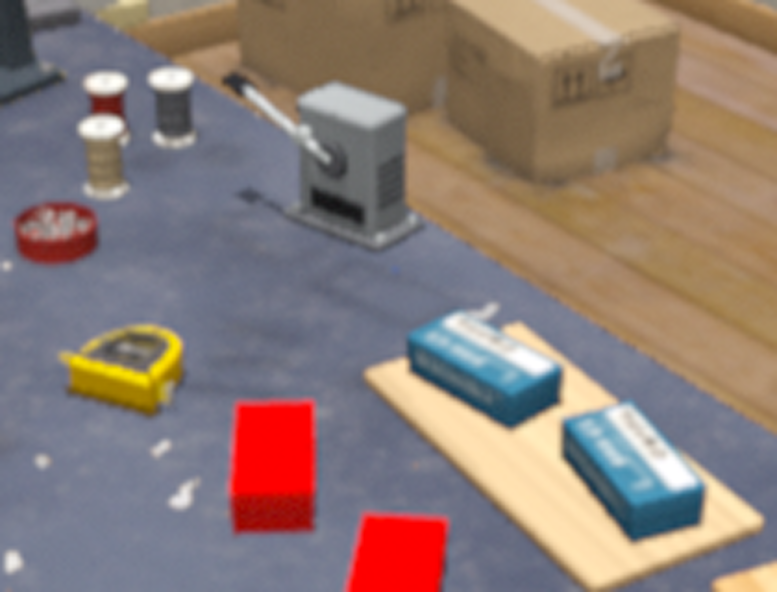

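Carton, board and lever positions agree between the two cameras:

| Item | Measured pose |
|---|---|
| Reader | centre about (566,117.5) mm, yaw 14.6° |
| Lever pad | about (511,202) mm |
| Left carton | (477.5,-174) mm, yaw 5.7° |
| Right carton | (477,-337) mm, yaw -15.2° |

The candidate cartons are two blue (scene 321,268 and 361,296), two red (264,291; 298,323) and one purple (467,384). The crop confirms that only the two blue ones stand on the plywood. The beige spool is at (427,302) mm.

```bash
cat >> h.py <<'E'
def to(*goals):
    """goals (x,y,z of TCP mm, yaw deg of tool y), tool down -> rows from the present measured pose"""
    o=get_obs(); p=o['tool_pos']; T=R.from_rotvec(o['tool_rot'])
    ya=T.as_matrix()[:,1]; print('t',o['t'].__round__(2),'tcp',(p*1000).round(1),'yaw',np.degrees(np.arctan2(ya[1],ya[0])).round(1),'F',o['contact_force'].round(2))
    for g in goals:
        a=np.radians(g[3]); y=np.array([np.cos(a),np.sin(a),0]); z=np.array([0,0,-1.]); G=R.from_matrix(np.c_[np.cross(y,z),y,z])
        s=T.inv().apply(np.array(g[:3])/1000-p)*100; r=(T.inv()*G).as_rotvec()
        print(s.round(2).tolist(),r.round(3).tolist(),'rows',round(np.linalg.norm(s)/4.17,1),round(np.degrees(np.linalg.norm(r))/7.16,1))
E
python3 -c "
from h import *
to((300,300,390,40),(509.7,207,340,14.6))"
```

```text
t 0.1 tcp [257.5 569.2 403.6] yaw 65.7 F [0.19 0.19 0.43]
[-14.97, -22.78, 1.4] [-0.002, 0.0, 0.448] rows 6.5 3.6
[-37.91, -22.6, 6.39] [-0.002, 0.001, 0.891] rows 10.7 7.1
```

arm_command --plan '[[[-15, -22.8, 1.4, 0, 0, 0.45], [-15, -22.8, 1.4, 0, 0, 0.45], [-15, -22.8, 1.4, 0, 0, 0.45], [-15, -22.8, 1.4, 0, 0, 0.45], [-15, -22.8, 1.4, 0, 0, 0.45], [-15, -22.8, 1.4, 0, 0, 0.45], [-15, -22.8, 1.4, 0, 0, 0.45], [-37.9, -22.6, 6.4, 0, 0, 0.89], [-37.9, -22.6, 6.4, 0, 0, 0.89], [-37.9, -22.6, 6.4, 0, 0, 0.89], [-37.9, -22.6, 6.4, 0, 0, 0.89], [-37.9, -22.6, 6.4, 0, 0, 0.89]]]' --gripper 1

```text
t: 1.1
tool_pos: [0.4878, 0.2162, 0.3455]
tool_rot: [-1.923, -2.484, 0.0]
contact_force: [0.1, 1.8, 0.1]
opening: -0.0003
grip_force: 0.0
```

arm_command --plan '[[[0, 0, 0, 0, 0, 0], [0, 0, 0, 0, 0, 0]]]'

```text
t: 1.27
tool_pos: [0.4876, 0.2164, 0.3443]
tool_rot: [-1.922, -2.482, 0.005]
contact_force: [0.0, -0.1, 0.8]
opening: -0.0003
grip_force: 0.0
```

```bash
python3 - <<'E'
from h import *
to((509.7,207,340,14.6),(509.7,207,228,14.6))
c=calibration("wrist");im,d=get_image("wrist");cv2.imwrite("pics/w1.png",im);print(c)
s,_=get_image("scene");cv2.imwrite("pics/sc2.png",cv2.resize(s[130:290,190:400],None,fx=3.7,fy=3.7))
np.savez("w1.npz",im=im,d=d,pose=c['pose'])
E
```

```text
t 1.27 tcp [487.6 216.4 344.3] yaw 14.5 F [ 0.02 -0.09  0.8 ]
[-1.46, 1.91, 0.43] [-0.004, 0.0, -0.002] rows 0.6 0.0
[-1.46, 1.95, 11.63] [-0.004, 0.0, -0.002] rows 2.8 0.0
{'fx': 371.64829954431775, 'fy': 371.64829954431775, 'cx': 322.0479964667536, 'cy': 240.54346306085847, 'pose': array([[ 0.9684865 , -0.23742811, -0.07524488,  0.46683604],
       [ 0.24902943,  0.91791611,  0.30889213,  0.29614221],
       [-0.00427119, -0.31789605,  0.94811595,  0.31333277],
       [ 0.        ,  0.        ,  0.        ,  1.        ]])}
```

View pics/w1.png

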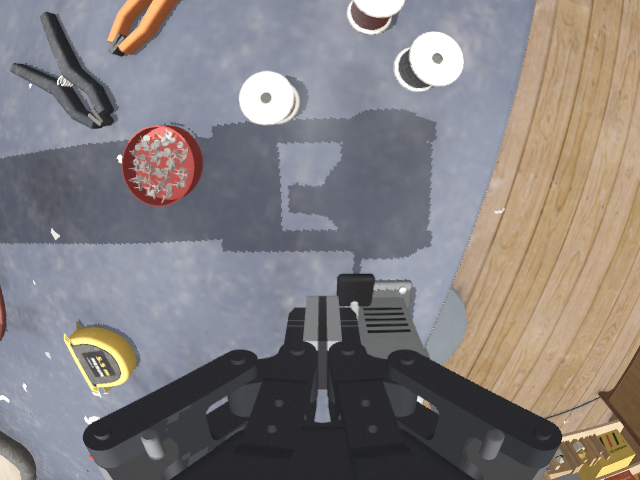

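The wrist view shows the black pad at (356,290), just right of the shut fingertips at (322,310). I'll check its position with the fisheye model.

```bash
cat >> h.py <<'E'
def wray(pose,u,v,z):
    c=calibration("wrist"); a=np.array([u-c['cx'],v-c['cy']]); r=np.hypot(*a); t=r/c['fx']
    k=np.array([a[0]/r*np.sin(t),-a[1]/r*np.sin(t),-np.cos(t)]); w=pose[:3,:3]@k; o=pose[:3,3]
    return ((o+w*(z-o[2])/w[2])*1000).round(1)
E
python3 - <<'E'
from h import *
p=np.load("w1.npz")['pose']
for u,v in [(340,275),(374,275),(374,303),(356,290)]: print(wray(p,u,v,.124))
E
```

```text
[496.6 217.4 124. ]
[515.1 222.  124. ]
[520.5 205.1 124. ]
[507.9 210.6 124. ]
```

arm_command --plan '[[[-1.5, 1.9, 0.5, 0, 0, 0], [-1.5, 1.9, 0.5, 0, 0, 0], [-1.5, 1.9, 2.5, 0, 0, 0], [-1.5, 1.9, 4, 0, 0, 0], [-1.5, 1.9, 5, 0, 0, 0], [-1.5, 1.9, 6, 0, 0, 0], [-1.5, 1.9, 7, 0, 0, 0], [-1.5, 1.9, 8, 0, 0, 0], [-1.5, 1.9, 9, 0, 0, 0], [-1.5, 1.9, 10, 0, 0, 0], [-1.5, 1.9, 10.3, 0, 0, 0]]]'

```text
t: 2.28
tool_pos: [0.5082, 0.2077, 0.2414]
tool_rot: [-1.919, -2.486, 0.003]
contact_force: [1.9, -1.5, 1.3]
opening: -0.0001
grip_force: 0.6
```

arm_command --plan '[[[0, 0, 0.3, 0, 0, 0], [0, 0, 0.5, 0, 0, 0], [0, 0, 0.6, 0, 0, 0], [0, 0, 0.6, 0, 0, 0]]]'

```text
t: 2.62
tool_pos: [0.5087, 0.2079, 0.2373]
tool_rot: [-1.92, -2.487, -0.0]
contact_force: [-0.2, -0.3, -0.3]
opening: 0.0002
grip_force: 0.1
```

arm_command --plan '[[[0, 0, 0.2, 0, 0, 0], [0, 0, 0.4, 0, 0, 0], [0, 0, 0.4, 0, 0, 0]]]'

```text
t: 2.87
tool_pos: [0.509, 0.208, 0.2342]
tool_rot: [1.919, 2.486, 0.001]
contact_force: [-1.7, 0.1, 3.8]
opening: 0.0001
grip_force: 1.6
```

arm_command --plan '[[[0, 0, 0.2, 0, 0, 0], [0, 0, 0.4, 0, 0, 0], [0, 0, 0.4, 0, 0, 0]]]'

```text
t: 3.12
tool_pos: [0.5097, 0.2082, 0.2333]
tool_rot: [1.919, 2.486, 0.001]
contact_force: [-8.0, 0.8, 17.2]
opening: 0.0004
grip_force: 8.4
```

```bash
python3 - <<'E'
from h import *
to((508,208,229,14.6))
s,_=get_image("scene");cv2.imwrite("pics/sc3.png",cv2.resize(s[150:250,220:330],None,fx=5,fy=5,interpolation=cv2.INTER_CUBIC))
E
```

```text
t 3.12 tcp [509.7 208.2 233.3] yaw 14.7 F [-7.96  0.79 17.22]
[0.02, -0.17, 0.43] [0.001, 0.0, 0.001] rows 0.1 0.0
```

View pics/sc3.png

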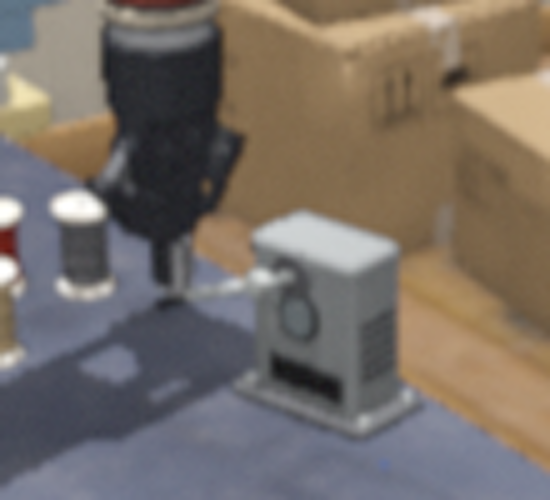

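The lever is at its stop: force rose to 17 N at the predicted depth, and the round window is exposed at crop (300,315). I'll lift and go to the left carton.

```bash
python3 -c "
from h import *
to((508,208,330,14.6),(440,-60,330,10),(477.5,-174,330,5.7))"
```

```text
t 3.17 tcp [509.7 208.3 233.2] yaw 14.7 F [-8.29 -1.24 18.98]
[0.01, -0.16, -9.68] [0.002, -0.0, 0.001] rows 2.3 0.0
[-24.19, -13.52, -9.71] [0.002, -0.0, 0.081] rows 7.0 0.7
[-36.17, -12.78, -9.71] [0.002, -0.0, 0.156] rows 9.5 1.3
```

arm_command --plan '[[[0, 0, -9.7, 0, 0, 0], [0, 0, -9.7, 0, 0, 0], [0, 0, -9.7, 0, 0, 0], [-36.2, -12.8, -9.7, 0, 0, 0.156], [-36.2, -12.8, -9.7, 0, 0, 0.156], [-36.2, -12.8, -9.7, 0, 0, 0.156], [-36.2, -12.8, -9.7, 0, 0, 0.156], [-36.2, -12.8, -9.7, 0, 0, 0.156], [-36.2, -12.8, -9.7, 0, 0, 0.156], [-36.2, -12.8, -9.7, 0, 0, 0.156], [-36.2, -12.8, -9.7, 0, 0, 0.156], [-36.2, -12.8, -9.7, 0, 0, 0.156]]]'

```text
t: 4.17
tool_pos: [0.4765, -0.1677, 0.3263]
tool_rot: [2.107, 2.329, 0.0]
contact_force: [0.9, -0.2, -0.2]
opening: 0.0
grip_force: 0.0
```

arm_command --plan '[[[0, 0, 0, 0, 0, 0], [0, 0, 0, 0, 0, 0], [0, 0, 0, 0, 0, 0], [0, 0, 0, 0, 0, 0]]]' --gripper -1

```text
t: 4.5
tool_pos: [0.4773, -0.1647, 0.326]
tool_rot: [-2.106, -2.331, -0.0]
contact_force: [-1.0, -0.1, -0.1]
opening: 0.0482
grip_force: 0.0
```

```bash
python3 - <<'E'
from h import *
to((477.5,-174,330,5.7))
c=calibration("wrist");im,d=get_image("wrist");cv2.imwrite("pics/w2.png",im)
np.savez("w2.npz",im=im,d=d,pose=c['pose'])
for n in ["side","scene"]:
    im,d=get_image(n);np.savez(n+"1.npz",im=im,d=d); P=cloud(n,d)
    m=(d>0)&(P[...,0]>.4)&(P[...,0]<.62)&(P[...,1]>0)&(P[...,1]<.26)&(P[...,2]>.05)&(P[...,2]<.13)
    l=m&(P[...,2]<.1)
    m2=m&(P[...,2]>.108); k,lb,s,cc=cv2.connectedComponentsWithStats(m2.astype(np.uint8))
    i=1+s[1:,4].argmax(); print(n,rect(P[lb==i]))
    Q=P[m]; r=(Q-[.566,.1175,0])@R.from_euler('z',14.6,degrees=True).as_matrix()
    f=(r[:,1]>.055); print('lever pts',(r[f]*1000).round()[::6].tolist())
E
```

```text
t 4.5 tcp [ 477.3 -164.7  326. ] yaw 5.8 F [-1.02 -0.07 -0.1 ]
[-0.93, -0.07, -0.41] [-0.0, -0.001, 0.002] rows 0.2 0.0
side (array([567. , 118.2]), array([49.9, 90. ]), 14.7)
lever pts [[-30.0, 57.0, 76.0], [-34.0, 64.0, 76.0], [-33.0, 71.0, 76.0], [-32.0, 73.0, 70.0], [-31.0, 82.0, 71.0], [-30.0, 84.0, 64.0], [-27.0, 86.0, 59.0], [-22.0, 87.0, 57.0], [-37.0, 91.0, 59.0], [-32.0, 92.0, 57.0], [-23.0, 95.0, 59.0], [-39.0, 95.0, 55.0], [-31.0, 99.0, 58.0], [-22.0, 102.0, 61.0], [-38.0, 100.0, 53.0], [-35.0, 101.0, 51.0], [-29.0, 109.0, 59.0], [-23.0, 110.0, 58.0], [-21.0, 109.0, 53.0], [-36.0, 112.0, 53.0]]
scene (array([561.4, 112.6]), array([63.7, 84.6]), 13.2)
lever pts [[-26.0, 95.0, 62.0], [-38.0, 57.0, 77.0], [-37.0, 84.0, 65.0], [-32.0, 63.0, 70.0], [-42.0, 92.0, 62.0], [-40.0, 108.0, 52.0]]
```

View pics/w2.png

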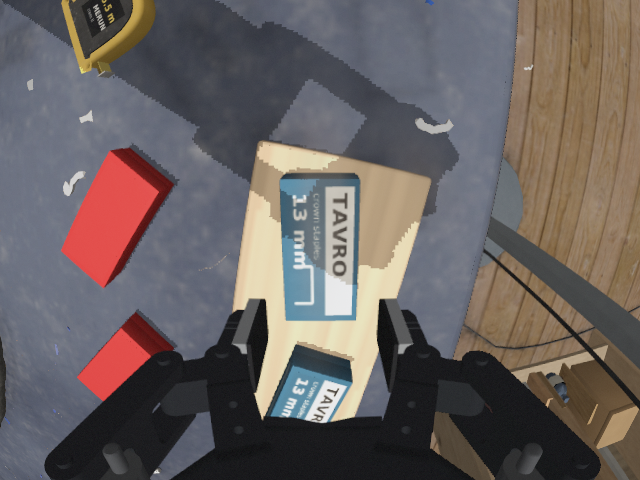

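The lever stays down, with its pad top at about 58 mm. In the wrist view the left carton's top has corners at about (281,174), (358,173), (356,320) and (287,321).

```bash
python3 - <<'E'
from h import *
z=np.load("w2.npz");p=z['pose']
Q=np.array([wray(p,u,v,.046) for u,v in [(281,174),(358,173),(356,320),(287,321)]]);print(Q,Q.mean(0))
im=z['im'];h=cv2.cvtColor(im,cv2.COLOR_BGR2HSV)
m=cv2.inRange(h,(90,130,60),(115,255,255));m[:,:270]=0;m[:,365:]=0;m[330:]=0;m[:165]=0
pts=cv2.findNonZero(m)[:,0]
hull=cv2.convexHull(pts)[:,0]
H=np.array([wray(p,u,v,.046) for u,v in hull]); print(rect(H/1000))
to((477.5,-174,190,5.7),)
E
```

```text
[[ 444.7 -121.2   46. ]
 [ 496.4 -115.4   46. ]
 [ 509.8 -227.7   46. ]
 [ 456.5 -234.    46. ]] [ 476.85  -174.575   46.   ]Traceback (most recent call last):
  File "<stdin>", line 6, in <module>
TypeError: 'NoneType' object is not subscriptable
```

arm_command --plan '[[[-1, -0.1, 2, 0, 0, -0.008], [-1, -0.1, 4, 0, 0, -0.008], [-1, -0.1, 6, 0, 0, -0.008], [-1, -0.1, 8, 0, 0, -0.008], [-1, -0.1, 10, 0, 0, -0.008], [-1, -0.1, 11, 0, 0, -0.008], [-1, -0.1, 12, 0, 0, -0.008], [-1, -0.1, 12.8, 0, 0, -0.008], [-1, -0.1, 13.5, 0, 0, -0.008], [-1, -0.1, 13.9, 0, 0, -0.008], [-1, -0.1, 13.9, 0, 0, -0.008]]]'

```text
t: 5.57
tool_pos: [0.4772, -0.1757, 0.1868]
tool_rot: [-2.098, -2.338, 0.0]
contact_force: [0.9, -0.2, 0.7]
opening: 0.0853
grip_force: 0.0
```

arm_command --plan '[[[0, 0, 0, 0, 0, 0], [0, 0, 0, 0, 0, 0], [0, 0, 0, 0, 0, 0], [0, 0, 0, 0, 0, 0], [0, 0, 0, 0, 0, 0], [0, 0, 0, 0, 0, 0]]]' --gripper 1 --force 40

```text
t: 6.07
tool_pos: [0.4777, -0.1761, 0.1882]
tool_rot: [2.097, 2.337, 0.0]
contact_force: [0.3, 0.2, 3.9]
opening: 0.0546
grip_force: 44.6
```

arm_command --plan '[[[0, 0, -0.5, 0, 0, 0], [0, 0, -1.5, 0, 0, 0], [0, 0, -3, 0, 0, 0], [0, 0, -4.5, 0, 0, 0], [0, 0, -6, 0, 0, 0], [0, 0, -7.5, 0, 0, 0], [0, 0, -8.2, 0, 0, 0], [0, 0, -8.5, 0, 0, 0], [0, 0, -8.5, 0, 0, 0], [0, 0, -8.5, 0, 0, 0], [0, 0, -8.5, 0, 0, 0], [0, 0, -8.5, 0, 0, 0]]]'

```text
t: 7.07
tool_pos: [0.4768, -0.1756, 0.2711]
tool_rot: [-2.097, -2.337, 0.001]
contact_force: [-1.0, 0.3, -1.8]
opening: 0.0544
grip_force: 44.1
```

arm_command --plan '[[[0, 0, 0, 0, 0, 0], [0, 0, 0, 0, 0, 0], [0, 0, 0, 0, 0, 0], [0, 0, 0, 0, 0, 0], [0, 0, 0, 0, 0, 0]]]'

```text
t: 7.48
tool_pos: [0.4772, -0.1758, 0.2722]
tool_rot: [-2.098, -2.338, 0.0]
contact_force: [-0.5, 0.3, -1.0]
opening: 0.0544
grip_force: 44.1
```

arm_command --plan '[[[0, 0, 0, 0, 0, 0], [0, 0, 0, 0, 0, 0], [0, 0, 0, 0, 0, 0], [0, 0, 0, 0, 0, 0], [0, 0, 0, 0, 0, 0], [0, 0, 0, 0, 0, 0], [0, 0, 0, 0, 0, 0], [0, 0, 0, 0, 0, 0]]]'

```text
t: 8.15
tool_pos: [0.4772, -0.1758, 0.2723]
tool_rot: [-2.098, -2.338, -0.0]
contact_force: [-0.4, 0.1, -1.0]
opening: 0.0545
grip_force: 44.1
```

```bash
python3 - <<'E'
from h import *
to((477.5,-175.6,189,6.4))
f=[]
for i in range(4):
    im,d=get_image("scene"); o=get_obs(); f.append(np.r_[o['contact_force'],o['wrist_torque'],o['effort'][1:3]])
print(np.round(f,2),np.mean(f,0).round(2))
P=cloud("scene",d); h=cv2.cvtColor(im,cv2.COLOR_BGR2HSV)
m=(d>0)&(cv2.inRange(h,(90,100,40),(115,255,255))>0)&(abs(P[...,0]-.477)<.06)&(abs(P[...,1]+.175)<.08)
print('carton z',np.percentile(P[m][:,2],[1,5,50,95]))
E
```

```text
t 8.15 tcp [ 477.2 -175.8  272.3] yaw 6.2 F [-0.43  0.08 -0.98]
[0.02, 0.03, 8.33] [-0.0, -0.0, -0.004] rows 2.0 0.0
[[ 0.000e+00 -6.000e-02 -1.960e+00  2.000e-02  4.000e-02 -4.000e-02
  -3.008e+01 -3.482e+01]
 [-3.700e-01 -4.900e-01 -1.320e+00  2.000e-02 -4.000e-02  2.000e-02
  -3.008e+01 -3.482e+01]
 [ 4.200e-01  2.300e-01 -1.300e+00 -3.000e-02  2.000e-02  2.000e-02
  -3.008e+01 -3.481e+01]
 [ 8.400e-01 -6.000e-02 -1.200e+00  4.000e-02 -4.000e-02 -1.000e-02
  -3.008e+01 -3.481e+01]] [ 2.200e-01 -1.000e-01 -1.450e+00  1.000e-02 -1.000e-02 -0.000e+00
 -3.008e+01 -3.482e+01]
carton z [0.09768603 0.10027655 0.11762245 0.1312473 ]
```

The left carton weighs about 1.3 N. I'll set it back.

arm_command --plan '[[[0, 0, 2, 0, 0, 0], [0, 0, 4, 0, 0, 0], [0, 0, 6, 0, 0, 0], [0, 0, 7, 0, 0, 0], [0, 0, 7.6, 0, 0, 0], [0, 0, 8, 0, 0, 0], [0, 0, 8.2, 0, 0, 0], [0, 0, 8.35, 0, 0, 0], [0, 0, 8.4, 0, 0, 0], [0, 0, 8.4, 0, 0, 0], [0, 0, 8.4, 0, 0, 0]]]'

```text
t: 9.27
tool_pos: [0.4775, -0.176, 0.189]
tool_rot: [2.097, 2.337, 0.0]
contact_force: [-0.1, 0.8, -1.5]
opening: 0.0545
grip_force: 44.0
```

arm_command --plan '[[[0, 0, 0, 0, 0, 0], [0, 0, 0, 0, 0, 0], [0, 0, 0, 0, 0, 0], [0, 0, 0, 0, 0, 0], [0, 0, 0, 0, 0, 0], [0, 0, 0, 0, 0, 0]]]' --gripper -1

```text
t: 9.77
tool_pos: [0.4772, -0.1759, 0.1884]
tool_rot: [2.098, 2.338, 0.0]
contact_force: [-0.6, 0.4, 0.7]
opening: 0.0854
grip_force: 0.0
```

arm_command --plan '[[[0, 0, -2, 0, 0, 0], [0, 0, -5, 0, 0, 0], [0, 0, -9, 0, 0, 0], [0, 0, -13, 0, 0, 0], [0, 0, -14, 0, 0, 0], [0, 0, -14, 0, 0, 0], [0, 0, -14, 0, 0, 0]]]'

```text
t: 10.35
tool_pos: [0.4772, -0.1758, 0.3286]
tool_rot: [2.097, 2.337, 0.0]
contact_force: [-0.4, -0.1, -0.6]
opening: 0.0853
grip_force: 0.0
```

```bash
python3 - <<'E'
from h import *
to((477.5,-337,326,-15.2))
E
```

```text
t 10.35 tcp [ 477.2 -175.8  328.6] yaw 6.2 F [-0.37 -0.12 -0.65]
[-16.03, -1.71, 0.27] [0.001, 0.001, 0.373] rows 3.9 3.0
```

arm_command --plan '[[[-16, -1.7, 0.3, 0, 0, 0.373], [-16, -1.7, 0.3, 0, 0, 0.373], [-16, -1.7, 0.3, 0, 0, 0.373], [-16, -1.7, 0.3, 0, 0, 0.373], [-16, -1.7, 0.3, 0, 0, 0.373], [-16, -1.7, 0.3, 0, 0, 0.373], [-16, -1.7, 0.3, 0, 0, 0.373], [-16, -1.7, 0.3, 0, 0, 0.373]]]'

```text
t: 11.02
tool_pos: [0.4773, -0.3355, 0.3234]
tool_rot: [-2.492, -1.908, 0.001]
contact_force: [0.5, -0.4, 0.6]
opening: 0.0853
grip_force: 0.0
```

```bash
python3 - <<'E'
from h import *
to((477,-337,188,-15.2))
c=calibration("wrist");im,d=get_image("wrist");cv2.imwrite("pics/w3.png",im)
np.savez("w3.npz",im=im,d=d,pose=c['pose'])
E
```

```text
t 11.02 tcp [ 477.3 -335.5  323.4] yaw -15.1 F [ 0.49 -0.35  0.6 ]
[-0.17, 0.05, 13.54] [-0.003, -0.002, 0.001] rows 3.2 0.0
```

View pics/w3.png

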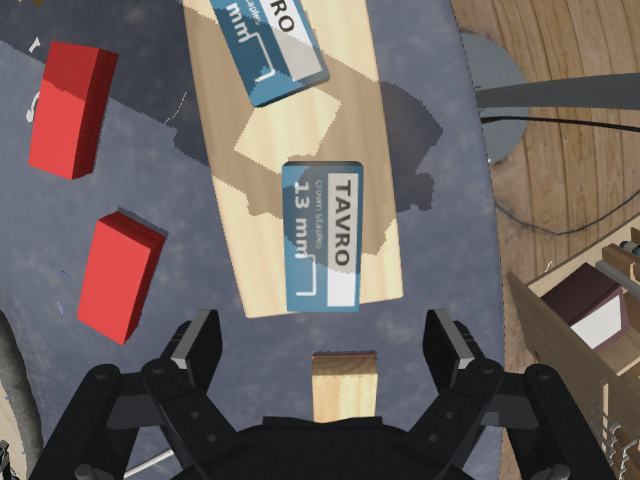

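The left carton stands flat on the board again. The right carton's top corners are (284,163), (362,163), (358,311) and (289,310), and it's aligned with the gripper.

```bash
python3 - <<'E'
from h import *
z=np.load("w3.npz");p=z['pose']
Q=np.array([wray(p,u,v,.046) for u,v in [(284,163),(362,163),(358,311),(289,310)]]);print(Q,Q.mean(0))
a=(Q[0]+Q[1]-Q[2]-Q[3]);print(np.degrees(np.arctan2(-a[0],a[1])))
m=Q.mean(0);to((m[0],m[1],188.5,-15.2))
E
```

```text
[[ 466.  -276.    46. ]
 [ 516.1 -289.6   46. ]
 [ 487.7 -396.6   46. ]
 [ 437.4 -382.1   46. ]] [ 476.8   -336.075   46.   ]
-14.974918126629387
t 11.07 tcp [ 477.5 -335.4  323.9] yaw -15.1 F [-0.22 -0.11 -0.2 ]
[-0.1, -0.02, 13.54] [-0.002, -0.001, 0.002] rows 3.2 0.0
```

arm_command --plan '[[[-0.1, 0, 2, 0, 0, 0], [-0.1, 0, 4, 0, 0, 0], [-0.1, 0, 6, 0, 0, 0], [-0.1, 0, 8, 0, 0, 0], [-0.1, 0, 10, 0, 0, 0], [-0.1, 0, 11, 0, 0, 0], [-0.1, 0, 12, 0, 0, 0], [-0.1, 0, 12.8, 0, 0, 0], [-0.1, 0, 13.3, 0, 0, 0], [-0.1, 0, 13.5, 0, 0, 0], [-0.1, 0, 13.5, 0, 0, 0]]]'

```text
t: 11.98
tool_pos: [0.4774, -0.3377, 0.1904]
tool_rot: [2.495, 1.908, 0.0]
contact_force: [-1.0, -0.0, -0.0]
opening: 0.0854
grip_force: 0.0
```

arm_command --plan '[[[0, 0, 0, 0, 0, 0], [0, 0, 0, 0, 0, 0], [0, 0, 0, 0, 0, 0], [0, 0, 0, 0, 0, 0], [0, 0, 0, 0, 0, 0], [0, 0, 0, 0, 0, 0]]]' --gripper 1 --force 60

```text
t: 12.48
tool_pos: [0.4775, -0.3381, 0.1914]
tool_rot: [2.495, 1.908, -0.0]
contact_force: [-1.8, 0.6, 6.7]
opening: 0.0538
grip_force: 67.7
```

arm_command --plan '[[[0, 0, -0.5, 0, 0, 0], [0, 0, -1.5, 0, 0, 0], [0, 0, -3, 0, 0, 0], [0, 0, -4.5, 0, 0, 0], [0, 0, -6, 0, 0, 0], [0, 0, -7.5, 0, 0, 0], [0, 0, -8.2, 0, 0, 0], [0, 0, -8.5, 0, 0, 0], [0, 0, -8.5, 0, 0, 0], [0, 0, -8.5, 0, 0, 0], [0, 0, -8.5, 0, 0, 0], [0, 0, -8.5, 0, 0, 0]]]'

```text
t: 13.48
tool_pos: [0.4769, -0.3374, 0.2739]
tool_rot: [-2.494, -1.907, 0.001]
contact_force: [0.4, -0.1, -6.3]
opening: 0.0541
grip_force: 66.8
```

arm_command --plan '[[[0, 0, 0, 0, 0, 0], [0, 0, 0, 0, 0, 0], [0, 0, 0, 0, 0, 0], [0, 0, 0, 0, 0, 0], [0, 0, 0, 0, 0, 0], [0, 0, 0, 0, 0, 0], [0, 0, 0, 0, 0, 0], [0, 0, 0, 0, 0, 0], [0, 0, 0, 0, 0, 0], [0, 0, 0, 0, 0, 0], [0, 0, 0, 0, 0, 0], [0, 0, 0, 0, 0, 0]]]'

```text
t: 14.48
tool_pos: [0.4773, -0.3377, 0.2753]
tool_rot: [2.495, 1.909, 0.0]
contact_force: [0.0, 0.8, -5.9]
opening: 0.054
grip_force: 66.8
```

```bash
python3 - <<'E'
from h import *
f=[]
for i in range(4):
    im,d=get_image("scene"); o=get_obs(); f.append(o['contact_force'])
print(np.mean(f,0).round(2),np.round(f,2))
p,q=480,-336
# plan: up, then over to the reader from its front side
to((477,-336,300,-15),(420,-100,300,-45),(440,85,300,-75.4),(459.5,89.5,300,-75.4))
E
```

```text
[ 0.1   0.08 -5.66] [[ 0.47  0.55 -4.61]
 [-0.13  0.48 -6.54]
 [ 0.44 -0.47 -5.37]
 [-0.37 -0.25 -6.1 ]]
t 14.68 tcp [ 477.3 -337.7  275.3] yaw -15.2 F [-0.37 -0.25 -6.1 ]
[0.15, -0.07, -2.47] [0.0, -0.0, -0.003] rows 0.6 0.0
[21.44, -11.76, -2.47] [0.0, -0.0, 0.52] rows 5.9 4.2
[39.82, -14.67, -2.47] [-0.0, -0.0, 1.051] rows 10.2 8.4
[40.76, -12.91, -2.47] [-0.0, -0.0, 1.051] rows 10.3 8.4
```

The right carton is the heavier one (about 5.7 N against 1.3 N) and is already in hand. I'll carry it to a standoff in front of the window.

arm_command --plan '[[[1, -0.5, -1.5, 0, 0, 0.03], [3.5, -2, -2.5, 0, 0, 0.1], [7, -4, -2.5, 0, 0, 0.2], [10.5, -6, -2.5, 0, 0, 0.3], [14, -8, -2.5, 0, 0, 0.4], [17.5, -9.7, -2.5, 0, 0, 0.5], [21, -11.2, -2.5, 0, 0, 0.6], [24.5, -12.5, -2.5, 0, 0, 0.7], [28, -13.5, -2.5, 0, 0, 0.8], [31.5, -14.2, -2.5, 0, 0, 0.9], [35, -14.6, -2.5, 0, 0, 1], [37.5, -14.7, -2.5, 0, 0, 1.05]]]'

```text
t: 15.68
tool_pos: [0.4331, 0.0652, 0.3007]
tool_rot: [-3.116, -0.397, -0.002]
contact_force: [1.0, 0.0, -4.9]
opening: 0.0541
grip_force: 66.7
```

arm_command --plan '[[[0, 0, 0, 0, 0, 0], [0, 0, 0, 0, 0, 0], [0, 0, 0, 0, 0, 0]]]'

```text
t: 15.93
tool_pos: [0.4336, 0.0628, 0.3003]
tool_rot: [3.115, 0.402, -0.0]
contact_force: [-0.1, 0.3, -5.6]
opening: 0.0542
grip_force: 67.3
```

```bash
python3 -c "
from h import *
to((441.5,83,300,-75.4),(441.5,83,232,-75.4))"
```

```text
t 15.93 tcp [433.6  62.8 300.3] yaw -75.3 F [-0.14  0.26 -5.64]
[1.28, -1.76, 0.03] [0.0, 0.0, 0.002] rows 0.5 0.0
[1.28, -1.76, 6.83] [0.0, 0.0, 0.002] rows 1.7 0.0
```

arm_command --plan '[[[0.6, -0.9, 0.5, 0, 0, 0], [1.2, -1.7, 1.5, 0, 0, 0], [1.3, -1.8, 3, 0, 0, 0], [1.3, -1.8, 4.5, 0, 0, 0], [1.3, -1.8, 5.8, 0, 0, 0], [1.3, -1.8, 6.6, 0, 0, 0], [1.3, -1.8, 6.8, 0, 0, 0], [1.3, -1.8, 6.8, 0, 0, 0], [1.3, -1.8, 6.8, 0, 0, 0]]]'

```text
t: 16.68
tool_pos: [0.4421, 0.0832, 0.2329]
tool_rot: [3.116, 0.4, 0.002]
contact_force: [0.5, -0.4, -5.5]
opening: 0.0539
grip_force: 67.2
```

```bash
python3 - <<'E'
from h import *
to((461,88.1,232,-75.4))
c=calibration("wrist");im,d=get_image("wrist");cv2.imwrite("pics/w4.png",im)
np.savez("w4.npz",im=im,d=d,pose=c['pose'])
Rr=R.from_euler('z',14.6,degrees=True).as_matrix()
for n in ["side","scene"]:
    im,d=get_image(n);np.savez(n+"2.npz",im=im,d=d); P=cloud(n,d); r=(P-[.5675,.1158,0])@Rr
    h=cv2.cvtColor(im,cv2.COLOR_BGR2HSV)
    m=(d>0)&(cv2.inRange(h,(90,90,40),(115,255,255))>0)&(r[...,0]>-.2)&(r[...,0]<-.05)&(abs(r[...,1])<.06)&(r[...,2]>.03)&(r[...,2]<.11)
    q=r[m]; print(n,m.sum(),'carton in reader frame lo/hi',(np.percentile(q,[1,99],axis=0)*1000).round(1))
    t=(d>0)&(abs(r[...,2]-.115)<.008)&(abs(r[...,0])<.04)&(abs(r[...,1])<.06); q=r[t]; print('reader top',(np.percentile(q,[2,98],axis=0)*1000).round(1))
    if n=="scene": cv2.imwrite("pics/sc4.png",cv2.resize(im[150:260,200:340],None,fx=5,fy=5,interpolation=cv2.INTER_CUBIC))
E
```

```text
t 16.68 tcp [442.1  83.2 232.9] yaw -75.4 F [ 0.49 -0.39 -5.47]
[1.95, 0.0, 0.09] [0.0, -0.001, 0.0] rows 0.5 0.0
side 403 carton in reader frame lo/hi [[-181.5  -18.6   52.5]
 [ -72.8   31.6   93.2]]
reader top [[-26.2 -36.3 108. ]
 [ 23.8  44.2 120. ]]
scene 385 carton in reader frame lo/hi [[-185.2  -38.3   54.9]
 [ -74.8   27.3   91. ]]
reader top [[-34.1 -43.5 107.7]
 [ 20.1  36.8 118.1]]
```

View pics/w4.png

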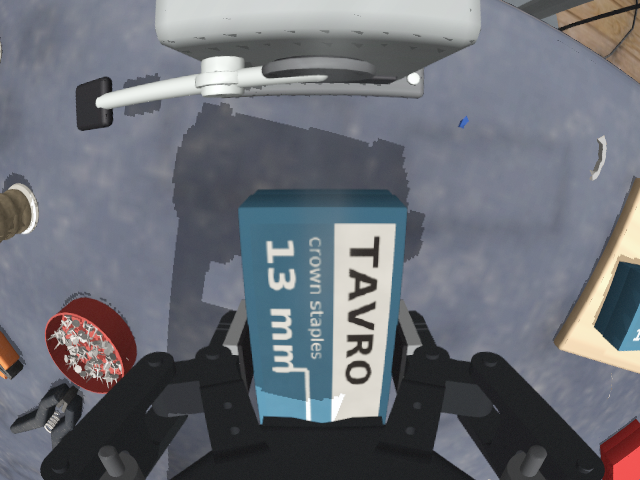

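View pics/sc4.png

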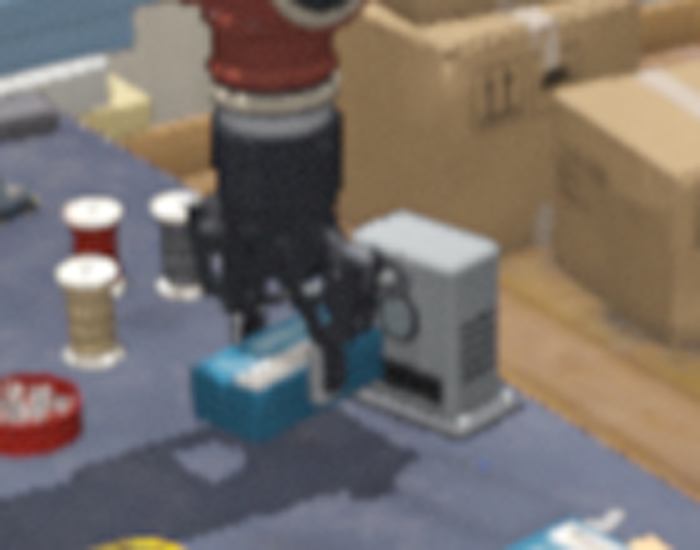

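The wrist view shows the carton top's front corners at about (240,208) and (407,208). The reader's top front edge runs from (157,37) to (481,40), and the window's bezel spans u = 264 to 375 at v≈68. I'll check the sideways centring.

```bash
python3 - <<'E'
from h import *
z=np.load("w4.npz");p=z['pose'];d=z['d']
Rr=R.from_euler('z',14.6,degrees=True).as_matrix()
f=lambda u,v,h:((wray(p,u,v,h)-[567.5,115.8,0])@Rr).round(1)
for n,u,v,h in [('cFL',240,208,87),('cFR',407,208,87),('cBL',257,421,87),('rFL',157,37,115),('rFR',481,40,115),('bezL',264,68,70),('bezR',375,68,70),('rFL0',160,12,115),('rFR0',478,12,115)]: print(n,f(u,v,h/1000),'depth',d[v,u])
# depth-based points
c=calibration("wrist");v,u=np.mgrid[:480,:640];a=u-c['cx'];b=v-c['cy'];r=np.hypot(a,b);t=r/c['fx']
P=np.stack([a/r*np.tan(t)*d,-b/r*np.tan(t)*d,-d],-1)@p[:3,:3].T+p[:3,3]
q=((P-[.5675,.1158,0])@Rr)*1000
k=(d>0)&(abs(q[...,2]-87)<6)&(q[...,0]>-190)&(q[...,0]<-60)&(abs(q[...,1])<40)
print('carton top',np.percentile(q[k],[1,50,99],axis=0).round(1))
A=np.c_[q[k][:,:2],np.ones(k.sum())]; print('tilt',np.linalg.lstsq(A,q[k][:,2],rcond=None)[0])
e=(d>0)&(q[...,2]<84)&(q[...,2]>55)&(q[...,0]>-85)&(q[...,0]<-65)&(abs(q[...,1])<35)
print('carton end',np.percentile(q[e],[1,50,99],axis=0).round(1), np.polyfit(q[e][:,1],q[e][:,0],1))
g=(d>0)&(q[...,2]>72)&(q[...,2]<112)&(q[...,0]>-45)&(q[...,0]<-15)&(abs(q[...,1])<60)
print('reader face',np.percentile(q[g],[1,20,50,80,99],axis=0).round(1))
g2=g&(q[...,2]>100); 
if g2.sum()>20: print(g2.sum(),np.polyfit(q[g2][:,1],q[g2][:,0],1),np.percentile(q[g2][:,1],[0.5,99.5]))
E
```

```text
cFL [-75.1  27.2  87. ] depth 0.11755234
cFR [-75.1 -26.8  87. ] depth 0.20641986
cBL [-169.2   29.2   87. ] depth 0.07859747
rFL [-24.4  40.9 115. ] depth 0.077303685
rFR [-25.5 -37.9 115. ] depth 0.1764099
bezL [-28.4  20.8  70. ] depth 0.08800074
bezR [-28.5 -17.8  70. ] depth 0.08950406
rFL0 [-17.7  40.3 115. ] depth 0.074301794
rFR0 [-18.1 -37.3 115. ] depth 0.07457944
carton top [[-164.5  -30.4   83.1]
 [-110.4    0.7   87.4]
 [ -74.6   30.6   90.7]]
tilt [-3.43803166e-03 -2.26534649e-04  8.69996714e+01]
carton end [[-75.3 -25.8  55.9]
 [-74.7   0.4  73.3]
 [-74.2  26.9  83.8]] [ 4.42824931e-04 -7.47160994e+01]
reader face [[-38.4 -35.7  74.9]
 [-34.8 -13.2  88.8]
 [-26.9  10.6  98. ]
 [-26.5  30.5 109.4]
 [-24.7  56.9 111.9]]
5625 [ 3.18973353e-03 -2.80358592e+01] [-37.96487149  41.45208766]
```

Relative to the reader, the carton is square to within 0.2°, its centre height is 70 mm, the gap is 48 mm and it sits about 1 mm off sideways. It needs 18 mm forward and 1 mm sideways.

arm_command --plan '[[[0.4, 0, 0, 0, 0, 0], [0.9, -0.1, 0, 0, 0, 0], [1.4, -0.1, 0, 0, 0, 0], [1.7, -0.1, 0, 0, 0, 0], [1.8, -0.1, 0, 0, 0, 0], [1.8, -0.1, 0, 0, 0, 0], [1.8, -0.1, 0, 0, 0, 0], [1.8, -0.1, 0, 0, 0, 0], [1.8, -0.1, 0, 0, 0, 0], [1.8, -0.1, 0, 0, 0, 0]]]'

```text
t: 17.67
tool_pos: [0.4587, 0.0889, 0.2322]
tool_rot: [3.116, 0.401, -0.0]
contact_force: [-0.2, 0.2, -5.9]
opening: 0.0537
grip_force: 67.3
```

```bash
python3 - <<'E'
from h import *
to((459.5,88.5,232.9,-75.4))
p=calibration("wrist")['pose'];im,d=get_image("wrist")
Rr=R.from_euler('z',14.6,degrees=True).as_matrix()
c=calibration("wrist");v,u=np.mgrid[:480,:640];a=u-c['cx'];b=v-c['cy'];r=np.hypot(a,b);t=r/c['fx']
P=np.stack([a/r*np.tan(t)*d,-b/r*np.tan(t)*d,-d],-1)@p[:3,:3].T+p[:3,3]
q=((P-[.5675,.1158,0])@Rr)*1000
k=(d>0)&(abs(q[...,2]-87)<6)&(q[...,0]>-170)&(q[...,0]<-45)&(abs(q[...,1])<40)
print('top',np.percentile(q[k],[1,50,99],axis=0).round(1))
e=(d>0)&(q[...,2]<84)&(q[...,2]>55)&(q[...,0]>-66)&(q[...,0]<-45)&(abs(q[...,1])<40)
print('end',np.percentile(q[e],[1,50,99],axis=0).round(1))
s,ds=get_image("side");P=cloud("side",ds);f=(P-[.5675,.1158,0])@Rr*1000
m=(ds>0)&(f[...,1]>85)&(f[...,1]<112)&(f[...,0]>-42)&(f[...,0]<-20)&(f[...,2]>40)&(f[...,2]<140);print('pad z',np.percentile(f[m][:,2],[10,50,90]).round(1))
z=np.load("side0.npz")['d'];
cv2.imwrite("pics/side3.png",s)
E
```

```text
t 17.67 tcp [458.7  88.9 232.2] yaw -75.3 F [-0.2   0.17 -5.94]
[0.07, 0.06, -0.07] [0.0, 0.0, 0.001] rows 0.0 0.0
top [[-147.2  -29.    83. ]
 [ -93.2    2.1   86.7]
 [ -57.3   30.6   90.7]]
end [[-58.  -24.2  55.3]
 [-57.4   2.1  72.9]
 [-56.9  28.3  83.7]]
pad z [53.  58.2 64.8]
```

View pics/side3.png

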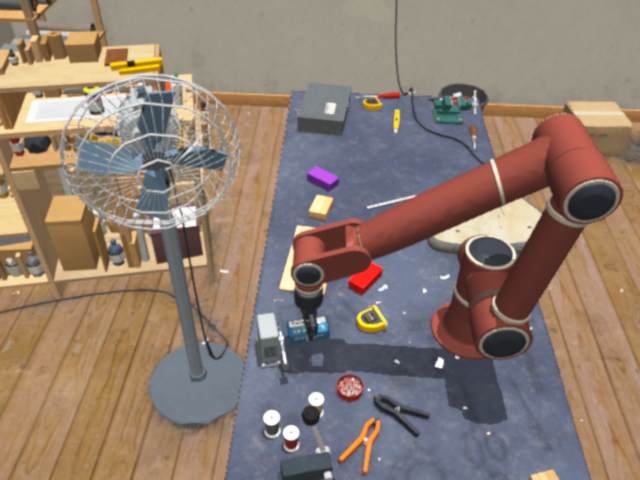

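The side view shows the carton (307,328) held end-on to the reader (268,340), with the lever down. The gap is about 30 mm and the carton is centred to within about 1 mm, so I'm handing in.

```bash
python3 -c "
from station import *
print(finish_job())"
```

```text
the job is handed in; nothing more can be done
None
```

I handed the job in at about 18 s on the robot's clock: the lever is fully down, the lighter left carton (about 1.3 N) is back on the board, and the heavier right carton (about 5.7 N) is held level about 30 mm from the window glass, centred to within about 1 mm.

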